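# Fit the bumper ring and hold the fuel box lid at its balance point

## Robot

A 6-joint arm with a two-finger parallel gripper is mounted at the origin on the work surface. World frame = base frame: x ahead of the robot, y to its left, z up, the work surface at z = 0. Lengths are in m, angles in rad, forces in N, time in s.
With the tool pointing down it reaches from about 0.325 to 0.75 m from the base axis. Payload 7.6 kg.
Tool frame: the origin (TCP) lies on the centre line of the jaws, within the pads' length; the fingertips stand 11 mm ahead of it and the grasp point (between the pads) lies 8 mm behind it; z points along the fingers, y is the line along which they close (so a half turn about z gives the same grasp; the last joint's range is limited). The gripper opens to 85 mm and grips with 20 to 120 N. Pads are 22 mm wide; open, the fingers measure 114 mm over their backs; the gripper's body (76 mm by 85 mm) begins 54 mm behind the grasp point. The pads swing forward as they close: fully open they stand 13 mm farther back than shut.
Start: joints at [1.071, 0.052, 1.401, -0, 1.689, -0.07], TCP at [0.219, 0.477, 0.242] pointing down, gripper open.
Joint ranges: [-2.9, 2.9], [-0.91, 2.17], [0.12, 2.37], [-1.06, 4.2], [0.26, 2.73], [-2.93, 2.93]. Speed limits (rad/s): [2.57, 2.57, 3.01, 3.14, 3.14, 3.14].

## Interface

Orientations are given as a unit quaternion [w, x, y, z].
In Python, from cell import bot gives the robot as it stands.
- The arm moves only by the tool drive_tool, never from a script. Its argument "plan" is a list of rows, each a list of 3 entries, a list of its own where there are three numbers: the turn, a rotation vector about the tool's x, y, z in rad, then the shift along the tool's x, y, z in mm, then the opening in per cent of the stroke, from 0 (shut) to 100 (fully open). A call has 1 to 20 rows; each row is the pose to reach, as a shift and turn from the pose commanded when the call began, along the tool's axes at that moment; what a row does not reach only later rows make up. A row lasts 1/12 s, in which the tool goes at most 41.7 mm and 7.16 degrees, less where a joint would pass 70% of its speed; a pose out of reach is approached as far as the arm can. A call with a gripper value outside its range is refused whole. The fingers move at their own pace and stop on an object; "newtons" is the grip in N (left out, the last holds). Time passes only in rows, so rows that repeat a pose let the fingers close. It gives the time, the measured TCP pose, the force and the opening at its end, in the units of the state.
- bot.get_obs(): the state, without advancing time (a new reading comes with each control period).
- bot.camera(name): name is "side" or "top"; returns a dict with "img" (480x640x3 uint8, blue, green, red), "depth" (480x640 float32, m along the optical axis (not along the pixel's ray), 0 where there is no reading), "fovy" (degrees; the focal length in pixels is half the picture's height over the tangent of half this angle, whatever the lens; pixels are square), "cx", "cy" (the principal point, pixels), "pose" (4x4, takes a point from camera to world coordinates). Camera axes: x right, y down, z forward; pixel columns grow to the right and rows downward; lengths in m; the calibration is good to about 2 mm. A picture is of the moment at which its call begins.
- bot.finish_job(): hands the job in, once; it reports no verdict.
Trained networks look in a picture, given as the dict that the camera call returned (one of the last four; its "shot" number tells which), for a name from the list of things; names that differ only in an ending like _2 or _b are one class to them, and where a whole thing is asked for, a point or a joint stands for the part that bears it (a point fixed in the world has none). Each returns a list of dicts, best first, with "conf" (0 to 1); they miss things now and then, are a little off and sometimes report something else, mostly with a low value. They report only what shows in the picture. A call takes as long as a camera call. They do not tell look-alikes from the thing itself.
- bot.cut_out(picture, query): "mask" (480x640 bool, what is visible of it) and "rect" ([left, top, right, bottom] in pixels, round what is visible of it).
The state is a dict: "clock": time; "q": joint angles; "dq": joint speeds; "tau": joint torques, N m; "position": TCP position; "tcp_rot": TCP orientation; "contact_force": force on the tool from outside, world axes, zero at the start; "ft_torque": the same for the moment, N m; "grip_width": finger opening in m.
Only numpy, scipy, OpenCV 4.12 (cv2) and the standard library are available. Lean on these libraries where they do the work, as an engineer would, in place of code of your own. Each camera call takes 0.05 s, during which the arm holds its last target. There are 200 camera calls.

## Task

First slide the loose rubber bumper ring over the pin on top of the stop post behind the smoker-fuel box, fully down onto the post's shoulder, and let it go. Then grip the lid's bar handle, swing the lid up to the over-centre balance point where it would fall neither shut nor open, and finish still gripping the bar and holding the lid still there so that I can oil the hinge. Do not let the lid go over backwards, and leave the queen cage, the jar and the entrance reducer where they are.

Things in the scene. Friction and masses are not known exactly. Their poses are not given: they have to be found in the camera images.
- fuel_box: Fixed pine box with a hinged lid and, behind it, a steel stop post, on a base board. Origin on the counter under the hinge line; z up, y along the hinge, -x towards the lid's bar, +x towards the post; yaw 1.2 to 1.95, so the lid opens from the robot's right to its left. Box and shut lid: x -140 to -4, y +-82, 96 mm high; board: x -155 to +135, y +-95, 10 mm thick.
- lid (a joint): Lid angle, rad: 0 shut (level), grows as the bar rises, stops at 2.6 (fallen open above the post). Lid and bar are symmetric about the plane through the hinge line, so they balance plumb upright, at 1.57. The hinge is nearly frictionless: let go elsewhere, the lid falls shut or backwards. Lid and bar weigh 0.35 to 0.65 kg, centre of mass about 107 mm from the hinge.
- hinge_axis (a point): Middle of the hinge line, 91 mm above the counter, straight above the fuel_box origin; the line runs along fuel_box y.
- bar (a point): Lid's handle, a U of round steel bar 12 mm thick. Origin mid-grip, 200 mm from the hinge line in the lid's plane: 91 mm above the counter when shut, 291 upright. The grip is parallel to the hinge, 92 mm free between its arms, 54 mm clear of the lid's edge. Axes turn with the lid: y along the grip, -x away from the hinge. It can turn between the pads: the tool may point down all the way.
- bumper: Loose rubber bumper ring, 40 mm outside diameter, 24 mm hole, 30 mm high, 40 g, both ends alike. Stands upright on the counter to the robot's left of the box. Origin at the centre of its underside, z along its hole.
- post_seat (a point): Centre of the flat shoulder (38 mm diameter) on the stop post, 100 mm from the hinge line on fuel_box +x, 102 mm above the counter. On it stands an upright pin, 18 mm diameter, 24 mm high, its top 5 mm tapered to 10 mm diameter. The bumper's underside comes to rest on this shoulder.
- queen_cage: Bystander: yellow plastic queen cage lying flat, 85 x 36 x 18 mm, origin under its centre. Loose.
- jar: Bystander: squat amber glass jar with a metal cap, 74 mm diameter, 75 mm high, origin under its centre. Loose.
- reducer: Bystander: worn grey pine entrance reducer, a stick 20 x 300 x 22 mm lying along its y, origin under its centre. Loose.
Things that resemble listed ones, but are neither listed nor needed, are in the scene too. There is more than one size of the bumper; the one meant has the size given above.

How it is judged:
By the outcome, as a careful person would: the job done as asked, in the order asked, and still so for the second after the job is handed in, while the arm keeps its last pose, push and grip.
It also fails if it takes over 66 s, if anything falls off the work surface, if the arm or the gripper's body presses on something with over 40 N, if the wrist force passes 120 N, or if a joint passes its speed limit or range.

## Working session

There is one attempt and no reset: what is moved stays moved. The work goes in short steps, Python scripts to look and compute and a tool call to move; the robot and the scene stay as the last step left them, time stands still between calls to the robot, and variables do not carry over. Pictures are saved under pics/ and viewed, on a budget of 10 in all, crops included, one or two more only if the job needs it, and the job is handed in when it is done.

Besides the shell and the picture viewer there is one more tool, called after "Call:" as name(argument=value, ...) on one line, values as JSON. drive_tool: Moves the arm, as the interface text tells. Its arguments: {"type":"object","properties":{"plan":{"type":"array"},"newtons":{"type":"number"}},"required":["plan"]}

```bash
ls; mkdir -p pics; cat > h.py <<'E'
import numpy as np, cv2
from cell import bot
from scipy.spatial.transform import Rotation as R
def cloud(c):
    d=c["depth"]; f=240/np.tan(np.radians(c["fovy"])/2)
    v,u=np.mgrid[:480,:640]
    P=np.stack([(u-c["cx"])*d/f,(v-c["cy"])*d/f,d],-1)
    T=np.array(c["pose"]); W=P@T[:3,:3].T+T[:3,3]; W[d<=0]=np.nan
    return W
def rot():
    w,x,y,z=bot.get_obs()["tcp_rot"]; return R.from_quat([x,y,z,w])
E
python3 - <<'E'
from h import *
o=bot.get_obs(); print({k:np.round(v,3) for k,v in o.items()})
print(rot().as_matrix().round(3))
for n in("top","side"):
    c=bot.camera(n); cv2.imwrite(f"pics/{n}0.png",c["img"]); W=cloud(c)
    print(n,c["fovy"],np.round(c["pose"],3).tolist())
    for q in("fuel_box","lid","bumper","queen_cage","jar","reducer","bar"):
        for r in bot.cut_out(c,q)[:6]:
            m=r["mask"]; p=W[m]; p=p[~np.isnan(p[:,0])]
            if len(p)<5: continue
            zt=np.percentile(p[:,2],95); t=p[p[:,2]>zt-.006]
            print(q,round(r["conf"],2),np.round(r["rect"]),len(p),"ztop",zt.round(3),"topmid",((t.min(0)+t.max(0))/2).round(3),"ext",np.ptp(t,axis=0).round(3))
E
```

```text
pics
{'clock': np.float64(0.0), 'q': array([ 1.071,  0.053,  1.402,  0.   ,  1.689, -0.07 ]), 'dq': array([-0.001, -0.   ,  0.   , -0.   ,  0.   , -0.002]), 'tau': array([ 1.0000e-03, -3.8166e+01, -3.6020e+01,  0.0000e+00,  6.0000e-03,
        0.0000e+00]), 'position': array([0.219, 0.477, 0.241]), 'tcp_rot': array([-0.   ,  0.213,  0.977, -0.001]), 'contact_force': array([ 0.727, -0.774, -0.406]), 'ft_torque': array([ 0.002,  0.041, -0.008]), 'grip_width': np.float64(0.086)}
[[-0.909  0.417 -0.001]
 [ 0.417  0.909 -0.001]
 [ 0.    -0.002 -1.   ]]
top 51.43550894106707 [[0.007, -0.982, 0.191, 0.367], [-1.0, -0.005, 0.009, -0.002], [-0.008, -0.191, -0.981, 1.192], [0.0, 0.0, 0.0, 1.0]]
fuel_box 0.84 [262. 210. 412. 304.] 10075 ztop 0.099 topmid [ 0.539 -0.035  0.111] ext [0.184 0.317 0.035]
lid 0.75 [309. 210. 410. 296.] 5206 ztop 0.1 topmid [ 0.539 -0.081  0.099] ext [0.184 0.225 0.01 ]
bumper 0.65 [110. 255. 144. 281.] 540 ztop 0.047 topmid [0.509 0.469 0.046] ext [0.054 0.056 0.01 ]
bumper 0.52 [161. 257. 182. 276.] 234 ztop 0.034 topmid [0.518 0.366 0.032] ext [0.036 0.039 0.008]

[... 1185 characters left out ...]
[286. 177. 418. 335.] 11611 ztop 0.097 topmid [ 0.541 -0.03   0.108] ext [0.185 0.33  0.035]
jar 0.86 [359. 124. 389. 160.] 858 ztop 0.075 topmid [ 0.604 -0.399  0.074] ext [0.063 0.067 0.008]
reducer 0.78 [229. 202. 293. 308.] 1296 ztop 0.024 topmid [0.76  0.019 0.022] ext [0.027 0.304 0.009]
reducer 0.64 [360. 120. 386. 161.] 903 ztop 0.075 topmid [ 0.604 -0.4    0.074] ext [0.063 0.068 0.008]
reducer 0.53 [404. 147. 442. 171.] 484 ztop 0.019 topmid [ 0.477 -0.41   0.018] ext [0.089 0.062 0.009]
bar 0.91 [320. 181. 416. 264.] 4272 ztop 0.098 topmid [ 0.54  -0.079  0.096] ext [0.184 0.227 0.009]
bar 0.75 [311. 414. 330. 440.] 351 ztop 0.032 topmid [0.52  0.369 0.03 ] ext [0.036 0.037 0.008]
```

```bash
python3 - <<'E'
from h import *
for n in("top","side"):
    c=bot.camera(n); W=cloud(c)
    im=c["img"]
    if n=="side": big=cv2.resize(im[170:480,200:460],None,fx=1.9,fy=1.9); cv2.imwrite("pics/crop_side.png",big)
    else: cv2.imwrite("pics/crop_top.png",cv2.resize(im[190:320,90:430],None,fx=2.3,fy=2.3))
    x,y,z=W[...,0],W[...,1],W[...,2]
    reg=(x>.38)&(x<.72)&(y>-.3)&(y<.3)
    lid=reg&(z>.088)&(z<.104)&(y<.03)
    k=cv2.morphologyEx(lid.astype(np.uint8),cv2.MORPH_OPEN,np.ones((9,9)))>0   # drop bar
    r=cv2.minAreaRect((W[k][:,:2]*1000).astype(np.float32)); print(n,"lid rect",r, cv2.boxPoints(r).round(1).tolist(),W[k][:,2].mean())
    bar=lid&~(cv2.dilate(k.astype(np.uint8),np.ones((5,5)))>0)
    print("bar",cv2.minAreaRect((W[bar][:,:2]*1000).astype(np.float32)))
    pin=reg&(z>.108)&(z<.14); print("pin",W[pin].mean(0),np.ptp(W[pin],axis=0),pin.sum(), np.nanmax(W[pin][:,2]))
    sh=reg&(z>.096)&(z<.108)&(y>.03); print("shoulder mid",(W[sh].min(0)+W[sh].max(0))/2,np.ptp(W[sh],axis=0),sh.sum())
    b=reg&(z>.006)&(z<.014); print("board",cv2.minAreaRect((W[b][:,:2]*1000).astype(np.float32)),b.sum())
    for bx,by in((.519,.367),(.512,.465),(.447,.343)):
        g=(np.hypot(x-bx,y-by)<.05)&(z>.012); P=W[g]
        t=P[P[:,2]>np.nanpercentile(P[:,2],90)-.005]
        print("ring",((t.min(0)+t.max(0))/2).round(4),np.ptp(t,axis=0).round(4),cv2.minEnclosingCircle((t[:,:2]*1000).astype(np.float32)))
E
```

```text
top lid rect ((537.5739135742188, -51.71392059326172), (146.69415283203125, 169.5349578857422), 82.04045867919922) [[443.5, -112.5999984741211], [611.4000244140625, -136.10000610351562], [631.7000122070312, 9.199999809265137], [463.79998779296875, 32.70000076293945]] 0.09651403261731688
bar ((521.9390869140625, -83.09286499023438), (219.15220642089844, 127.91780853271484), 87.38312530517578)
pin [0.55943612 0.11292332 0.12220379] [0.01753249 0.01601194 0.02113209] 44 0.1291375656503111
shoulder mid [0.51362155 0.07412525 0.10113019] [0.0922692  0.08529122 0.00849926] 12
board ((549.8395385742188, 1.133819580078125), (597.0186157226562, 338.7629089355469), 89.88060760498047) 4250
ring [0.5176 0.3659 0.0319] [0.0362 0.0384 0.0078] ((517.699951171875, 366.4454650878906), 20.004291534423828)
ring [0.5083 0.469  0.0452] [0.0543 0.0547 0.0082] ((509.1354675292969, 469.69073486328125), 28.375795364379883)
ring [0.4456 0.3406 0.0235] [0.0261 0.0272 0.0081] ((445.13885498046875, 340.2332458496094), 13.969576835632324)
side lid rect ((539.703125, -56.537445068359375), (156.93470764160156, 170.
[... 221 characters left out ...]
2031), (211.10606384277344, 169.91439819335938), 82.53916931152344)
pin [0.56227974 0.11891145 0.11826844] [0.01732465 0.01910703 0.0168748 ] 67 0.12563001059821222
shoulder mid [0.52180714 0.08298869 0.10167316] [0.11227643 0.10471509 0.0112196 ] 50
board ((561.7156372070312, 10.168624877929688), (304.1838684082031, 216.78622436523438), 81.76092529296875) 4465
ring [0.5201 0.3679 0.0295] [0.0393 0.0393 0.0077] ((519.8841552734375, 367.99884033203125), 19.908164978027344)
ring [0.5133 0.4583 0.0425] [0.0517 0.0299 0.0075] ((513.5193481445312, 464.85504150390625), 26.98897361755371)
ring [0.4469 0.3422 0.02  ] [0.0271 0.0267 0.007 ] ((447.1143493652344, 341.8978271484375), 13.876564979553223)
```

View pics/top0.png

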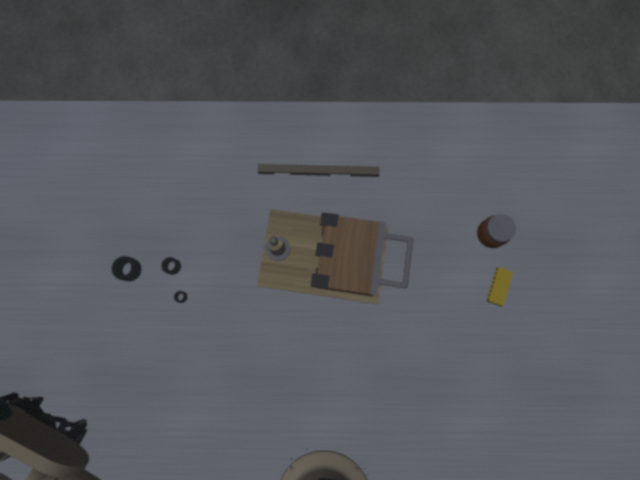

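View pics/crop_side.png

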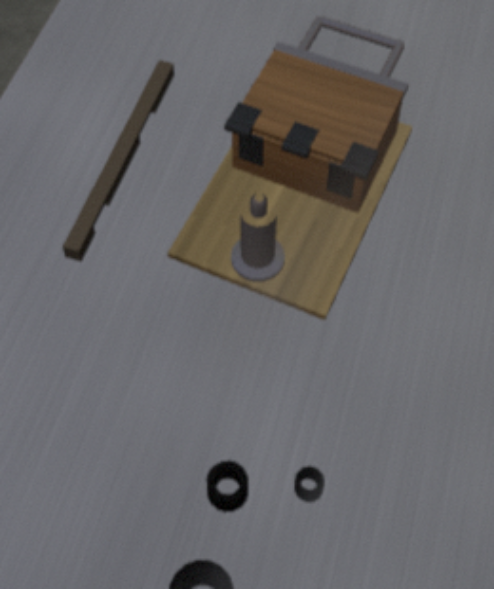

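Three rings: (126,268) ≈ 54 mm, (171,266) ≈ 40 mm wide and 30 mm high, and (180,296) ≈ 27 mm in the top view. The middle one fits the description and appears at (228,486) in the enlarged side crop. The box is shut, with its post and pin at about (277,245). Next I refine the post and box fits and work out the first move.

```bash
cat >> h.py <<'E'
def to(p,yaw):
    """shift mm / turn in tool axes to reach p with the tool down and its y axis at yaw"""
    o=bot.get_obs(); r=rot(); y=np.array([np.cos(yaw),np.sin(yaw),0]); z=np.array([0,0,-1.])
    T=R.from_matrix(np.stack([np.cross(y,z),y,z],1))
    print("turn",(r.inv()*T).as_rotvec().round(3),"shift",(r.inv().apply(np.array(p)-o["position"])*1000).round(1))
E
python3 - <<'E'
from h import *
from scipy.optimize import least_squares
for n in("top","side"):
    c=bot.camera(n); W=cloud(c); dz=.0025 if n=="top" else 0
    x,y,z=W[...,0],W[...,1],W[...,2]-dz
    g=np.hypot(x-.561,y-.115)<.03
    for lo,hi,r0 in((.03,.095,.019),(.104,.12,.009)):
        P=W[g&(z>lo)&(z<hi)]
        s=least_squares(lambda a:np.hypot(P[:,0]-a[0],P[:,1]-a[1])-r0,[.561,.118],loss="soft_l1",f_scale=.002)
        print(n,lo,len(P),s.x.round(4),np.sqrt(np.mean(s.fun**2)).round(4))
    P=W[g&(z>.097)&(z<.107)]; print("rim circle",cv2.minEnclosingCircle((P[:,:2]*1000).astype(np.float32)))
    P=W[g&(z>.121)&(z<.13)]; print("pintop",((P.min(0)+P.max(0))/2).round(4),len(P))
    # bar: points by model box frame
    yaw=1.438; ux=np.array([np.cos(yaw),np.sin(yaw)]); uy=np.array([-ux[1],ux[0]])
    q=W[...,:2]-np.array([.5605,.1155]); a=q@ux; b=q@uy
    m=(z>.08)&(z<.104)&(a<-.285)&(a>-.33)&(abs(b)<.06)
    k,r=np.polyfit(b[m],a[m],1); print("bar: along-x mean rel post",a[m].mean(),"slope",k,m.sum(),"b mid",(b[m].min()+b[m].max())/2,"z",z[m].mean(),np.ptp(a[m]))
    m=(z>.088)&(z<.104)&(a<-.11)&(a>-.24); print("lid b range",np.percentile(b[m],[1,99]))
to((.519,.367,.12),1.438)
E
```

```text
top 0.03 81 [0.5614 0.1143] 0.0004
top 0.104 22 [0.5616 0.1147] 0.001
rim circle ((551.8473510742188, 106.85829162597656), 10.114893913269043)
pintop [0.5624 0.1134 0.126 ] 16
bar: along-x mean rel post -0.2988804219167152 slope 0.007386950657961414 324 b mid 0.0021735102009769157 z 0.09339505591538655 0.022036100330844632
lid b range [-0.07999806  0.08205195]
side 0.03 322 [0.5638 0.1144] 0.0009
side 0.104 48 [0.5641 0.1146] 0.0009
rim circle ((561.5509033203125, 120.37451934814453), 17.727691650390625)
pintop [0.5643 0.1163 0.1234] 26
bar: along-x mean rel post -0.2963868809434922 slope 0.006843387690624651 261 b mid -0.00022303510073888241 z 0.0933771268204233 0.022006070193898164
lid b range [-0.08199     0.49704815]
turn [ 0.     0.    -0.297] shift [-318.9   24.8  122.3]
```

Call:
drive_tool(plan=[[[0,0,-0.3],[-319,25,100],80],[[0,0,-0.3],[-319,25,100],80],[[0,0,-0.3],[-319,25,100],80],[[0,0,-0.3],[-319,25,100],80],[[0,0,-0.3],[-319,25,100],80],[[0,0,-0.3],[-319,25,100],80],[[0,0,-0.3],[-319,25,100],80],[[0,0,-0.3],[-319,25,100],80],[[0,0,-0.3],[-319,25,100],80],[[0,0,-0.3],[-319,25,100],80],[[0,0,-0.3],[-319,25,100],80],[[0,0,-0.3],[-319,25,100],80],[[0,0,-0.3],[-319,25,100],80],[[0,0,-0.3],[-319,25,100],80],[[0,0,-0.3],[-319,25,100],80]])

```text
clock: 2.25
position: [0.5185, 0.3679, 0.1432]
tcp_rot: [0.0, 0.064, 0.998, 0.0]
contact_force: [-0.3, -0.2, 0.0]
grip_width: 0.0682
```

```bash
python3 - <<'E'
from h import *
print(bot.get_obs()["q"].round(3)); to((.519,.367,.017),1.433)
E
```

```text
[ 0.559  0.41   1.184  0.     1.547 -0.883]
turn [0.001 0.001 0.009] shift [ -0.6  -0.9 126.1]
```

Call:
drive_tool(plan=[[[0,0,0.01],[-0.5,-1,30],80],[[0,0,0.01],[-0.5,-1,60],80],[[0,0,0.01],[-0.5,-1,90],80],[[0,0,0.01],[-0.5,-1,110],80],[[0,0,0.01],[-0.5,-1,120],80],[[0,0,0.01],[-0.5,-1,126],80],[[0,0,0.01],[-0.5,-1,126],80],[[0,0,0.01],[-0.5,-1,126],30],[[0,0,0.01],[-0.5,-1,126],30],[[0,0,0.01],[-0.5,-1,126],30],[[0,0,0.01],[-0.5,-1,126],30],[[0,0,0.01],[-0.5,-1,126],30],[[0,0,0.01],[-0.5,-1,126],30],[[0,0,0.01],[-0.5,-1,126],30],[[0,0,0.01],[-0.5,-1,126],30],[[0,0,0.01],[-0.5,-1,126],30]], newtons=30)

```text
clock: 3.58
position: [0.5206, 0.3667, 0.0186]
tcp_rot: [0.001, 0.07, 0.998, 0.001]
contact_force: [-0.9, -0.6, 6.3]
grip_width: 0.0388
```

```bash
python3 - <<'E'
from h import *
o=bot.get_obs();print(o["position"].round(4),o["grip_width"],o["contact_force"])
to((.519,.367,.18),1.433);to((.563,.1145,.18),1.433)
c=bot.camera("side");cv2.imwrite("pics/grip.png",cv2.resize(c["img"][330:480,200:440],None,fx=2.5,fy=2.5))
E
```

```text
[0.5206 0.3667 0.0186] 0.03880703269851615 [-0.8585872  -0.5850367   6.29726197]
turn [ 0.003  0.003 -0.002] shift [   1.1    0.4 -161.4]
turn [ 0.003  0.003 -0.002] shift [ -77.6 -243.5 -161.8]
```

View pics/grip.png

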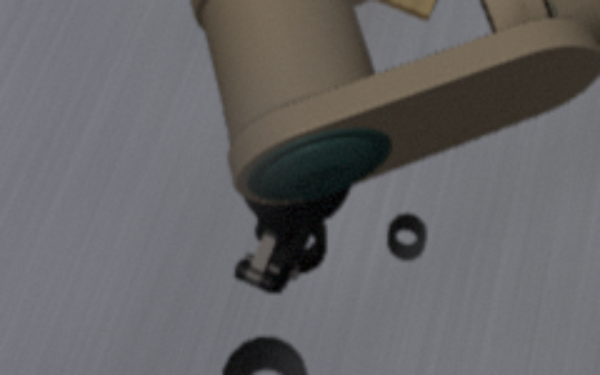

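The 40 mm ring is between the pads at about (310,245) and partly hidden. I'll lift it and check its tilt.

Call:
drive_tool(plan=[[[0,0,0],[0,0,-20],30],[[0,0,0],[0,0,-50],30],[[0,0,0],[0,0,-90],30],[[0,0,0],[0,0,-130],30],[[0,0,0],[0,0,-160],30],[[0,0,0],[-20,-60,-162],30],[[0,0,0],[-40,-110,-162],30],[[0,0,0],[-57,-150,-162],30],[[0,0,0],[-67,-190,-162],30],[[0,0,0],[-74,-225,-162],30],[[0,0,0],[-77.5,-243.5,-162],30],[[0,0,0],[-77.5,-243.5,-162],30],[[0,0,0],[-77.5,-243.5,-162],30],[[0,0,0],[-77.5,-243.5,-162],30],[[0,0,0],[-77.5,-243.5,-162],30],[[0,0,0],[-77.5,-243.5,-162],30]])

```text
clock: 4.97
position: [0.5621, 0.1156, 0.1783]
tcp_rot: [0.0, 0.069, 0.998, 0.0]
contact_force: [-0.1, -0.8, -0.6]
grip_width: 0.0389
```

```bash
python3 - <<'E'
from h import *
o=bot.get_obs();print(o["position"].round(4),o["grip_width"],o["contact_force"],rot().as_matrix().round(3).tolist())
to((.563,.1145,.18),1.433)
ims=[]
for n in("side","top"):
    c=bot.camera(n); W=cloud(c); T=np.linalg.inv(np.array(c["pose"])); f=240/np.tan(np.radians(c["fovy"])/2)
    p=T@np.r_[.563,.1145,.15,1]; u=int(p[0]/p[2]*f+c["cx"]);v=int(p[1]/p[2]*f+c["cy"]);print(n,u,v)
    ims.append(cv2.resize(c["img"][max(v-50,0):v+50,u-50:u+50],(400,400),interpolation=cv2.INTER_CUBIC))
    for r in bot.cut_out(c,"bumper"):
        P=W[r["mask"]]; print(round(r["conf"],2),r["rect"],np.nanmin(P,0).round(3),np.nanmax(P,0).round(3))
    np.save(f"pics/{n}_held.npy",W)
cv2.imwrite("pics/held.png",cv2.convertScaleAbs(np.hstack(ims),alpha=1.8))
E
```

```text
[0.5621 0.1156 0.1783] 0.03885828014322516 [-0.08373702 -0.76036989 -0.61648361] [[-0.991, 0.137, 0.0], [0.137, 0.991, 0.0], [-0.0, 0.0, -1.0]]
turn [0. 0. 0.] shift [-1.  -1.  -1.7]
side 336 266
0.6 [356.7, 415.5, 370.3, 435.2] [0.434 0.328 0.001] [0.46  0.357 0.024]
0.57 [338.9, 250.9, 349.0, 274.3] [0.542 0.006 0.008] [0.589 0.137 0.233]
top 271 236
0.97 [108.0, 255.5, 144.8, 283.1] [ 0.478  0.441 -0.004] [0.544 0.518 0.051]
0.59 [267.2, 240.3, 279.6, 246.6] [0.539 0.101 0.167] [0.547 0.125 0.192]
0.57 [175.1, 289.1, 189.9, 300.4] [ 0.431  0.327 -0.002] [0.46  0.355 0.027]
```

View pics/held.png

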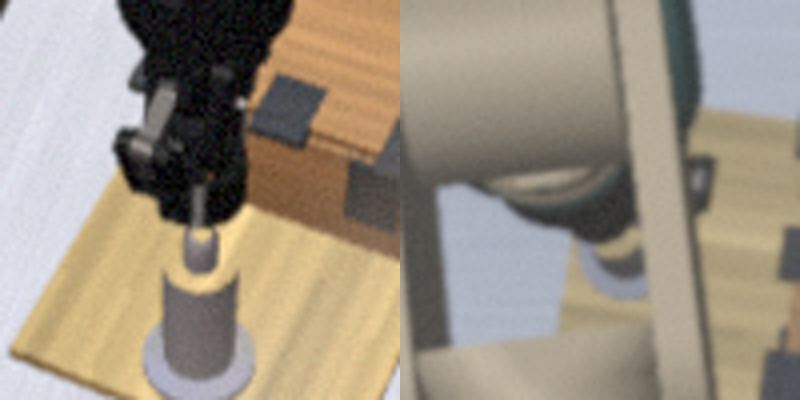

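The post and pin are at (200,250), with the held ring and finger just above. The ring is dark, so I'll measure it in the point cloud in tool coordinates.

```bash
python3 - <<'E'
from h import *
o=bot.get_obs(); r=rot()
for n in("side","top"):
    W=np.load(f"pics/{n}_held.npy"); P=W.reshape(-1,3); P=P[np.linalg.norm(P-o["position"],axis=1)<.06]
    L=r.inv().apply(P-o["position"])*1000
    print(n,len(L))
    for lo in range(-24,30,4):
        S=L[(L[:,2]>=lo)&(L[:,2]<lo+4)]
        if len(S): print(lo," ".join(f"({a:.0f},{b:.0f})" for a,b in S[np.argsort(S[:,0])][::max(1,len(S)//26),:2]))
E
```

```text
side 441
-24 (4,-19) (5,-17) (6,28) (8,-18) (10,-18) (10,-22) (10,28) (10,-17) (10,28) (11,-22) (11,24)
-20 (5,-17) (6,-19) (6,27) (6,-18) (8,-19) (8,27) (9,28) (11,-21)
-16 (-4,35) (0,36) (4,-9) (4,-18) (5,34) (6,-19) (6,31) (7,28) (7,-17) (7,28) (7,-12) (7,33) (8,-19) (8,-18) (9,16) (10,22) (10,27) (10,-19) (10,-23) (10,28) (11,-17) (11,24) (11,24) (12,-5) (14,4) (14,19) (15,2) (15,-1) (16,8) (16,-9) (18,13) (20,4)
-12 (-8,-18) (1,34) (4,35) (4,-13) (6,35) (7,-12) (8,14) (9,-18) (9,-16) (10,8) (10,-19) (10,-22) (11,-13) (12,13) (12,-4) (12,-9) (13,-12) (14,18) (14,-5) (14,10) (15,2) (16,4) (17,-8) (17,7) (18,5) (18,5) (20,-1)
-8 (-11,-2) (-10,-1) (-7,34) (-6,35) (-5,34) (-4,36) (-4,36) (-2,35) (2,-10) (4,34) (4,-10) (4,35) (4,-18) (6,-11) (6,35) (6,-10) (6,-19) (7,28) (9,28) (9,28) (9,-7) (10,17) (10,22) (10,-24) (10,-19) (10,23) (10,27) (10,28) (14,18) (14,14) (15,11) (15,16) (16,13) (17,12) (18,13) (18,9) (19,-2) (20,-0) (20,5) (21,1)
-4 (-10,-5) (-9,-3) (-6,35) (-2,34) (-2,31) (-1,33) (-0,34) (0,31) (1,34) (2,-10) (4,-10) (6,31) (6,-10) (6,36) (6,27) (7,33) (9,28) (9,-8) (9,16) 
[... 894 characters left out ...]

16 (-0,-10) (9,19) (14,13) (15,15) (18,12) (20,3) (20,-2)
20 (13,13)
top 75
-24 (13,-21)
-16 (12,-12) (13,-24) (13,-22) (14,-14) (15,-12) (16,-14) (18,-4) (19,-10) (19,-9) (20,-7) (20,-3) (21,3) (21,6) (22,-5) (22,-3)
-12 (11,-17) (11,-15) (12,-13) (12,-9) (13,-19) (14,-16) (15,-10) (15,-8) (15,-6) (16,-12) (16,-10) (17,-8) (17,-6) (18,-2) (18,0) (18,-12) (19,-4) (20,-0) (21,2) (21,8) (21,-7) (22,-0) (23,1)
-8 (15,-15) (20,-8) (22,4)
-4 (12,-17) (13,-25) (13,-23) (20,-10) (21,7) (22,-3) (22,-6) (23,-2) (23,3) (23,0)
0 (13,-16) (16,-15) (16,-13) (18,-11) (21,-7)
4 (12,-20) (18,-13) (20,-9) (22,6)
8 (11,-17) (14,-16) (19,-11) (22,-4) (22,-2) (23,-0) (23,2)
12 (16,-14) (18,-12) (20,11) (21,-6)
```

```bash
python3 - <<'E'
from h import *
from scipy.optimize import least_squares
o=bot.get_obs(); r=rot()
for n,post in(("side",(.5639,.1145)),("top",(.5615,.1145))):
    W=np.load(f"pics/{n}_held.npy"); P=W.reshape(-1,3); P=P[np.linalg.norm(P-o["position"],axis=1)<.06]
    L=r.inv().apply(P-o["position"])*1000
    for lo,hi in((-8,4),(4,17),(-9,17)):
        h=np.hypot(L[:,0]-.5,L[:,1]); m=(L[:,2]>lo)&(L[:,2]<hi)&(L[:,0]>12)&(h>17.5)&(h<24)
        s=least_squares(lambda a:np.hypot(L[m,0]-a[0],L[m,1]-a[1])-20,[0,0],loss="soft_l1")
        c=o["position"]+r.apply([*s.x/1000,0]); print(n,lo,m.sum(),s.x.round(2),c.round(4),"post-ring mm tool",r.inv().apply(np.r_[post,c[2]]-c).round(4))
E
```

```text
side -8 32 [0.25 1.78] [0.5622 0.1168 0.1783] post-ring mm tool [-0.002 -0.002 -0.   ]
side 4 37 [0.2  1.85] [0.5623 0.1168 0.1783] post-ring mm tool [-0.0019 -0.0021 -0.    ]
side -9 72 [0.19 1.89] [0.5623 0.1169 0.1783] post-ring mm tool [-0.0019 -0.0021 -0.    ]
top -8 16 [2.67 0.91] [0.5597 0.1163 0.1783] post-ring mm tool [-0.002  -0.0015 -0.    ]
top 4 14 [2.64 0.48] [0.5597 0.1158 0.1783] post-ring mm tool [-0.002  -0.0011 -0.    ]
top -9 33 [2.6  0.64] [0.5597 0.116  0.1783] post-ring mm tool [-0.002  -0.0012 -0.    ]
```

Both cameras agree that the ring has to move about (-2, -1.6) mm in tool axes. I'll correct that and then lower slowly.

Call:
drive_tool(plan=[[[0,0,0],[-2,-1.6,0],30],[[0,0,0],[-2,-1.6,8],30],[[0,0,0],[-2,-1.6,16],30],[[0,0,0],[-2,-1.6,24],30],[[0,0,0],[-2,-1.6,28],30],[[0,0,0],[-2,-1.6,31],30],[[0,0,0],[-2,-1.6,34],30],[[0,0,0],[-2,-1.6,37],30],[[0,0,0],[-2,-1.6,40],30],[[0,0,0],[-2,-1.6,43],30],[[0,0,0],[-2,-1.6,45],30],[[0,0,0],[-2,-1.6,45],30],[[0,0,0],[-2,-1.6,45],30]])

```text
clock: 6.25
position: [0.5641, 0.1122, 0.1333]
tcp_rot: [0.0, 0.07, 0.998, 0.0]
contact_force: [-0.6, -0.0, 0.5]
grip_width: 0.0391
```

Call:
drive_tool(plan=[[[0,0,0],[0,0.5,3],30],[[0,0,0],[0,0.5,6],30],[[0,0,0],[0,0.5,9],30],[[0,0,0],[0,0.5,11],30],[[0,0,0],[0,0.5,12.5],30],[[0,0,0],[0,0.5,13.5],30],[[0,0,0],[0,0.5,13.5],30],[[0,0,0],[0,0.5,13.5],30]])

```text
clock: 6.92
position: [0.5643, 0.1128, 0.1206]
tcp_rot: [0.0, 0.07, 0.998, 0.0]
contact_force: [-3.4, -0.3, 6.0]
grip_width: 0.0391
```

Contact force rose to 6 N at TCP z 0.1206, which puts the underside at 0.102, on the shoulder. I'll release and rise.

Call:
drive_tool(plan=[[[0,0,0],[0,0,-1],60],[[0,0,0],[0,0,-1],75],[[0,0,0],[0,0,-1],75],[[0,0,0],[0,0,-1],75],[[0,0,0],[0,0,-1],75],[[0,0,0],[0,0,-1],75],[[0,0,0],[0,0,-10],75],[[0,0,0],[0,0,-30],75],[[0,0,0],[0,0,-60],75],[[0,0,0],[0,0,-100],75],[[0,0,0],[0,-40,-130],75],[[0,0,0],[0,-80,-140],75],[[0,0,0],[0,-120,-140],75],[[0,0,0],[0,-160,-140],75],[[0,0,0],[0,-200,-140],75],[[0,0,0],[0,-240,-140],75],[[0,0,0],[0,-270,-140],75],[[0,0,0],[0,-300,-140],60],[[0,0,0],[0,-300,-140],60],[[0,0,0],[0,-300,-140],60]])

```text
clock: 8.58
position: [0.522, -0.1856, 0.2603]
tcp_rot: [0.0, 0.071, 0.997, 0.0]
contact_force: [0.2, 0.8, 0.4]
grip_width: 0.0511
```

```bash
python3 - <<'E'
from h import *
o=bot.get_obs();print(o["position"].round(4),o["q"].round(3),o["contact_force"],o["grip_width"])
c=bot.camera("side"); W=cloud(c)
p=(336,280); cv2.imwrite("pics/placed.png",cv2.convertScaleAbs(cv2.resize(c["img"][150:330,250:450],None,fx=3,fy=3,interpolation=cv2.INTER_CUBIC),alpha=1.6))
for n in("side","top"):
    if n=="top": c=bot.camera(n); W=cloud(c)
    g=(np.hypot(W[...,0]-.5627,W[...,1]-.1145)<.03)&(W[...,2]>.105); P=W[g]; print(n,len(P),np.percentile(P[:,2],[5,50,95,100]).round(4),(P.min(0)+P.max(0))/2,np.ptp(P,axis=0))
    x,y,z=W[...,0],W[...,1],W[...,2]
    yaw=1.431; ux=np.array([np.cos(yaw),np.sin(yaw)]); uy=np.array([-ux[1],ux[0]])
    q=W[...,:2]-np.array([.5627,.1145]); a=q@ux; b=q@uy
    m=(z>.08)&(z<.104)&(a<-.285)&(a>-.33)&(abs(b)<.06)
    print("bar n",m.sum())
    if m.sum()>20: print(W[m].mean(0),np.polyfit(b[m],a[m],1))
to((.5627-.3*ux[0],.1145-.3*ux[1],.18),1.431)
E
```

```text
[ 0.522  -0.1856  0.2603] [-0.408  0.13   1.282  0.     1.729 -1.837] [0.19585457 0.84267125 0.37630359] 0.05113380317750104
side 407 [0.1086 0.126  0.1326 0.1345] [0.56306917 0.1146822  0.11978775] [0.03963349 0.0407454  0.02936108]
bar n 259
[ 0.52111649 -0.17818837  0.09360895] [-0.00431287 -0.29562563]
top 269 [0.1112 0.1302 0.1356 0.1373] [0.5605952 0.1125849 0.1215571] [0.0377867  0.03793753 0.03143265]
bar n 66
[ 0.49154691 -0.17978063  0.09630091] [ 0.12873911 -0.30511613]
turn [0.    0.001 0.   ] shift [ 1.8  0.8 80.2]
```

View pics/placed.png

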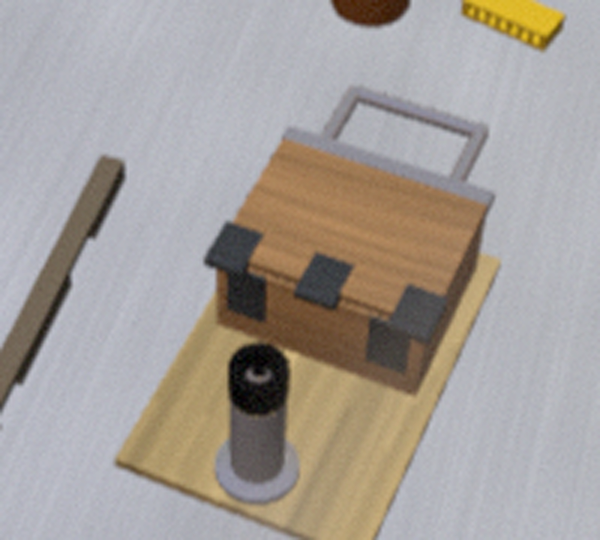

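The ring sits upright on the shoulder at (258,378), its top at z ≈ 0.132 and its centre within 1 mm of the post. Next is the bar.

Call:
drive_tool(plan=[[[0,0,0],[2,1,30],60],[[0,0,0],[2,1,60],60],[[0,0,0],[2,1,90],60],[[0,0,0],[2,1,120],60],[[0,0,0],[2,1,145],60],[[0,0,0],[2,1,160],60],[[0,0,0],[2,1,170],60],[[0,0,0],[2,1,177],60],[[0,0,0],[2,1,177],60],[[0,0,0],[2,1,177],60],[[0,0,0],[2,1,177],60]])

```text
clock: 9.6
position: [0.5214, -0.1831, 0.0843]
tcp_rot: [0.001, 0.07, 0.998, -0.0]
contact_force: [0.6, 0.8, 0.7]
grip_width: 0.0515
```

```bash
python3 - <<'E'
from h import *
o=bot.get_obs();print(o["position"].round(4),o["contact_force"],o["grip_width"])
to((.5627-.3*.1393,.1145-.3*.9902,.083),1.431)
c=bot.camera("side"); cv2.imwrite("pics/bar.png",cv2.convertScaleAbs(cv2.resize(c["img"][130:290,290:450],None,fx=3.5,fy=3.5,interpolation=cv2.INTER_CUBIC),alpha=1.6))
E
```

```text
[ 0.5214 -0.1831  0.0843] [0.64218869 0.7577813  0.67617886] 0.05146634844529664
turn [-0.001  0.002  0.   ] shift [0.5 0.5 1.3]
```

View pics/bar.png

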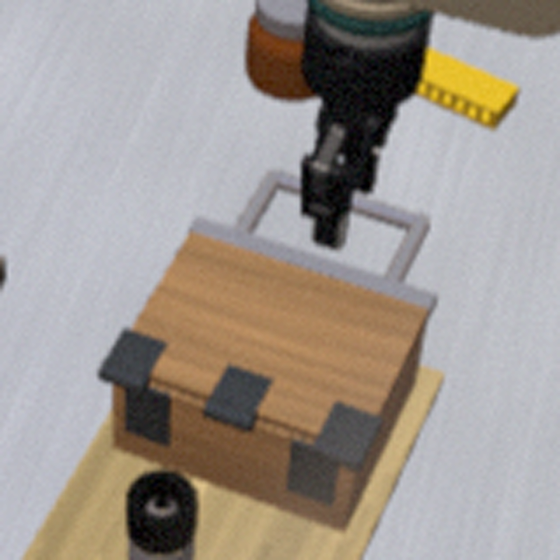

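The fingers straddle the middle of the bar at (330,215), inside the U. I'll close on it.

Call:
drive_tool(plan=[[[0,0,0],[0,0,0],0],[[0,0,0],[0,0,0],0],[[0,0,0],[0,0,0],0],[[0,0,0],[0,0,0],0],[[0,0,0],[0,0,0],0],[[0,0,0],[0,0,0],0],[[0,0,0],[0,0,0],0],[[0,0,0],[0,0,0],0],[[0,0,0],[0,0,0],0],[[0,0,0],[0,0,0],0]], newtons=50)

```text
clock: 10.48
position: [0.5207, -0.1833, 0.0832]
tcp_rot: [0.0, 0.07, 0.998, -0.0]
contact_force: [-2.0, -0.9, 6.2]
grip_width: 0.0104
```

Call:
drive_tool(plan=[[[0,0,0],[0,0.2,-10],0],[[0,0,0],[0,1,-20],0],[[0,0,0],[0,2.2,-30],0],[[0,0,0],[0,4,-39.7],0],[[0,0,0],[0,6.2,-49.5],0],[[0,0,0],[0,8.9,-59],0],[[0,0,0],[0,12.1,-68.6],0],[[0,0,0],[0,15.8,-78],0],[[0,0,0],[0,19.9,-87],0],[[0,0,0],[0,24.5,-96],0],[[0,0,0],[0,29.5,-104.5],0],[[0,0,0],[0,35,-113],0],[[0,0,0],[0,40.8,-121],0],[[0,0,0],[0,47,-128.8],0],[[0,0,0],[0,53.7,-136.3],0],[[0,0,0],[0,60.7,-143.5],0],[[0,0,0],[0,60.7,-143.5],0],[[0,0,0],[0,60.7,-143.5],0],[[0,0,0],[0,60.7,-143.5],0]])

```text
clock: 12.07
position: [0.5289, -0.1258, 0.2282]
tcp_rot: [0.001, 0.071, 0.997, -0.003]
contact_force: [-5.0, -12.2, 8.2]
grip_width: 0.0098
```

```bash
cat >> h.py <<'E'
def lid():
    o=bot.get_obs(); print(o["clock"],o["position"].round(4),o["contact_force"].round(1),o["ft_torque"].round(2),o["grip_width"])
    u=np.array([.1393,.9902,0]); H=np.array([.5627,.1145,.091])-.1*u
    d=o["position"]+[0,0,.008]-H; a=d@u
    print("arm-based angle",np.arctan2(d[2],-a),"radius",np.hypot(a,d[2]),"a",a,"h",d[2])
    for n in("side","top"):
        c=bot.camera(n); W=cloud(c); rs=bot.cut_out(c,"lid"); P=W.reshape(-1,3)
        D=P-H; s=D@u; b=D@np.array([-.9902,.1393,0])
        ang=np.arctan2(d[2],-a); rr=-s*np.cos(ang)+D[:,2]*np.sin(ang); nn=s*np.sin(ang)+D[:,2]*np.cos(ang)
        m=(rr>.03)&(rr<.13)&(abs(nn)<.02)&(abs(b)<.078)
        if m.sum()>30:
            nm=nn[m]; rm=rr[m]; sgn=np.sign(np.median(nm)); k=abs(nm-np.median(nm))<.004
            p=np.polyfit(rm[k],nm[k],1); print(n,m.sum(),"slope err",p[0],"offset at hinge mm",p[1]*1e3,"median nn",np.median(nm)*1e3, "cam angle",ang+np.arctan(p[0]))
    return c
E
python3 -c "
from h import *
lid()"
```

```text
12.0667 [ 0.5289 -0.1258  0.2282] [ -5.  -12.2   8.2] [-2.29  0.62 -0.07] 0.009808168604458638
arm-based angle 0.7942101122744158 radius 0.20359041027288372 a -0.14268601728952623 h 0.14522312358964784
side 3561 slope err -0.009939345673351795 offset at hinge mm 4.115761046323534 median nn 3.3114828100685516 cam angle 0.7842710938862804
top 2168 slope err -0.013348611658694465 offset at hinge mm 5.028819091602463 median nn 3.9958005027096855 cam angle 0.7808622933736854
```

Call:
drive_tool(plan=[[[0,0,0],[0,9,-10],0],[[0,0,0],[0,16.8,-16.5],0],[[0,0,0],[0,24.8,-22.5],0],[[0,0,0],[0,33.1,-28.2],0],[[0,0,0],[0,41.7,-33.4],0],[[0,0,0],[0,50.5,-38.2],0],[[0,0,0],[0,59.6,-42.5],0],[[0,0,0],[0,69,-46.3],0],[[0,0,0],[0,78.5,-49.7],0],[[0,0,0],[0,88,-52.6],0],[[0,0,0],[0,97.8,-55.1],0],[[0,0,0],[0,107.6,-57],0],[[0,0,0],[0,115.5,-58.2],0],[[0,0,0],[0,121.5,-59],0],[[0,0,0],[0,121.5,-59],0],[[0,0,0],[0,121.5,-59],0],[[0,0,0],[0,121.5,-59],0]])

```text
clock: 13.68
position: [0.5464, -0.0028, 0.2859]
tcp_rot: [0.001, 0.07, 0.998, 0.0]
contact_force: [3.2, -2.1, 5.5]
grip_width: 0.0099
```

```bash
python3 -c "
from h import *
lid();lid()"
```

```text
13.6833 [ 0.5464 -0.0028  0.2859] [ 3.2 -2.1  5.5] [-0.42 -0.58 -0.05] 0.00993756107008496
arm-based angle 1.4801549461251686 radius 0.20369227918681404 a -0.018437678299761496 h 0.20285609830427456
side 2735 slope err 0.002200745429511313 offset at hinge mm 5.029008189939447 median nn 5.192899035787397 cam angle 1.4823556880017479
top 76 slope err 0.0017348045066683778 offset at hinge mm 4.673902806660264 median nn 4.805792447189544 cam angle 1.481889748891515
13.8833 [ 0.5463 -0.003   0.2858] [ 4.6 -1.3  5.3] [-0.44 -0.57 -0.09] 0.010150383623539599
arm-based angle 1.4791230209008688 radius 0.20368837217665278 a -0.018646643103417473 h 0.20283307339028414
side 2727 slope err 0.0010247910171420716 offset at hinge mm 5.155549670767222 median nn 5.2240571574911305 cam angle 1.480147811559267
top 79 slope err 0.0024531858925361553 offset at hinge mm 4.654447897580456 median nn 4.819764644793009 cam angle 1.481576201872233
```

The arm and both cameras agree on 1.48 rad. Plumb needs 0.09 rad more, which is about 18 mm.

Call:
drive_tool(plan=[[[0,0,0],[0,5,-0.4],0],[[0,0,0],[0,10,-0.6],0],[[0,0,0],[0,14,-0.8],0],[[0,0,0],[0,17,-0.8],0],[[0,0,0],[0,18,-0.8],0],[[0,0,0],[0,18,-0.8],0],[[0,0,0],[0,18,-0.8],0],[[0,0,0],[0,18,-0.8],0],[[0,0,0],[0,18,-0.8],0],[[0,0,0],[0,18,-0.8],0]])

```text
clock: 14.92
position: [0.5489, 0.0149, 0.2862]
tcp_rot: [0.001, 0.07, 0.998, 0.0]
contact_force: [4.8, -2.2, 4.6]
grip_width: 0.0099
```

```bash
python3 -c "
from h import *
lid();lid();c=bot.camera('side')
cv2.imwrite('pics/up.png',cv2.convertScaleAbs(c['img'],alpha=1.5))
W=cloud(c)
for q in('queen_cage','jar','reducer'):
    for r in bot.cut_out(c,q)[:1]:
        P=W[r['mask']]; print(q,r['conf'],r['rect'],np.nanmedian(P,0).round(3))
P=W[(np.hypot(W[...,0]-.5627,W[...,1]-.1145)<.03)&(W[...,2]>.105)&(W[...,2]<.15)];print('ring',((P.min(0)+P.max(0))/2).round(4),P[:,2].max())
"
```

```text
14.9167 [0.5489 0.0149 0.2862] [ 4.8 -2.2  4.6] [-0.48 -0.72 -0.05] 0.009894763077700227
arm-based angle 1.5679801162185918 radius 0.2032466374573 a -0.0005723845734039264 h 0.20324583147902267
side 2464 slope err 0.0032164359355537865 offset at hinge mm 5.212374528438893 median nn 5.472527426705771 cam angle 1.5711965410623778
top 61 slope err 0.00477034138066385 offset at hinge mm -5.493453039047724 median nn -5.131742751185644 cam angle 1.5727504214148706
15.1167 [0.5489 0.0149 0.2862] [ 4.5 -2.1  4.4] [-0.52 -0.69 -0.03] 0.010528261066365882
arm-based angle 1.567907849271844 radius 0.20320631444851942 a -0.0005869560556341401 h 0.20320546674324316
side 2481 slope err 0.002576299166563117 offset at hinge mm 5.27484088218174 median nn 5.465923968881963 cam angle 1.5704841427385245
top 61 slope err 0.0038170813219915328 offset at hinge mm -5.402931656108888 median nn -5.078072172381636 cam angle 1.571724912055566
jar 0.53 [375.9, 137.1, 386.7, 156.5] [ 0.577 -0.382  0.034]
reducer 0.66 [231.2, 202.7, 294.5, 306.3] [0.758 0.04  0.02 ]
ring [0.5634 0.1152 0.12  ] 0.13504506309566544
```

View pics/up.png

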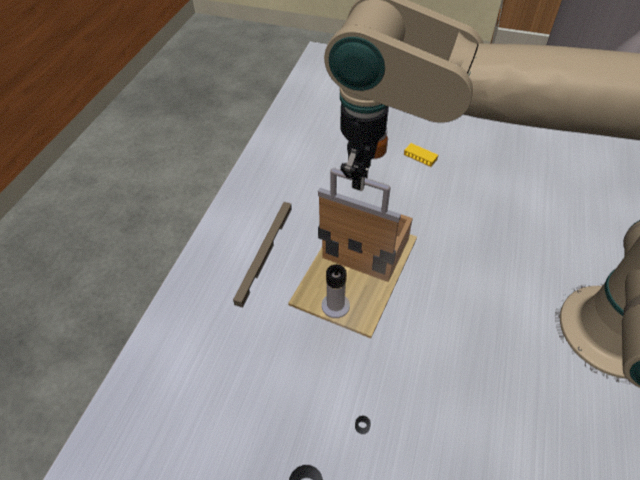

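The lid stands plumb: cameras read 1.570–1.573, the arm 1.568. The bar is gripped at (357,175), the ring is on the post at (336,275), and the jar, queen cage and reducer are in place. The arm is still, so I'm handing in.

```bash
python3 -c "
from h import *
print(abs(bot.get_obs()['dq']).max()); print(bot.finish_job())"
```

```text
0.0019959787959960475
the job is handed in; nothing more can be done
None
```

I put the bumper ring on the stop post first, then raised the lid to its balance point. I handed in at about 15 s with the arm still holding the bar there.

- **Ring:** I picked the 40 mm ring out of the three sizes, slid it over the pin until it met the shoulder at about 6 N, and let it go. The cameras put its top at about 0.132 m, with its centre within about 2 mm of the post. It was still there in the last picture.
- **Lid:** The last readings of the lid angle were 1.570–1.573 rad from the cameras and 1.568 rad from the arm, against a target of 1.571. The arm was still and gripping the bar at 50 N.
- **Bystanders:** The last picture shows the jar, queen cage and reducer apparently where they began, and the arm never touched them. The final detector run missed the queen cage and saw only part of the jar behind the gripper, so for those two I relied on the picture.
- **Disagreements:** The gripper read 1–2 mm narrower than the stated sizes of the ring and the bar. By the arm's figures the bar sits 203 mm from the hinge instead of 200, probably because it shifted about 3 mm between the pads. A steady force of about 7 N remained at the wrist, well within the limit.

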